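# Hold a spring clamp gaping over a panel edge

### The job

Take the spring clamp off the wooden storage strip by squeezing its two handles together from above, and carry it with its jaws spread to the upright plywood panel in the slotted holder. Lower it over the middle of the panel's top edge, one jaw on each side, until you feel the throat between the jaws come to rest lightly on the edge; do not push the panel down into its holder, do not let the jaws bite the panel, and leave the can, the offcut and the brush where they are. Finish while holding it there: the program ends with the gripper still squeezing the clamp wide open, throat resting on the edge, both jaws clear of the panel's faces.

Things in the scene. Friction and masses are not known exactly. Their poses are not given: they have to be found in the camera images.
- clamp: Small black spring clamp, about 110 g, standing handles up, its jaws pinching the storage strip. Origin on the pivot axis; z up through the handles; x along the pivot and, at the start, the strip; y from jaw to jaw: the squeezing direction. Symmetric about x-z. Squeezing turns both halves equally (geared) to a stop at 0.30 rad each; released, the spring shuts it.
- jaw_a: Clamp half on the +y side, origin on the pivot. Its handle is a flat plate 24 mm wide (x). At rest the two handles form a V, tops 50 mm above the pivot and 63 mm apart over the outside. At the stop they are parallel, 32 mm over the outside, 12 to 56 mm above the pivot.
- jaw_b: Clamp half on the -y side, mirrored. Squeezing takes about 10 N on each handle at first and 15 N at the stop; grip with 30 to 50 N to hold it at the stop.
- clamp_throat (a point): Underside of the clamp's throat pad, 10 mm below the pivot, midway between the jaws: what comes to rest on the panel edge. The pad is 22 mm (x) by 15 mm (y).
- jaw_a_tip (a point): Inner lower corner of the +y jaw, 50 mm below the pivot. The two tips are 8 mm apart on the strip and about 37 mm apart when the clamp is squeezed to its stop; the jaws reach about 37 mm below the throat then. Jaws are 24 mm wide (x); their gripping faces are 14 mm high.
- jaw_b_tip (a point): Inner lower corner of the -y jaw, likewise.
- strip_top (a point): Middle of the top edge of the storage strip, 115 mm above the bench: a wooden batten 8 mm thick (y), 204 mm long (x), between two 30 mm wide end posts, on a foot; fixed to the bench. The clamp sits somewhere along it, its pivot 30 mm above the strip's top edge, with 20 mm free between the strip and the throat.
- panel: Upright plywood panel 180 mm long (x), 8 mm thick (y), 100 mm high (z), standing in a slotted wooden holder (200 by 90 by 45 mm, fixed to the bench). Origin at the centre of its lower edge. It sticks in its slot by friction and slides down only if pushed with more than 30 N; how far it stands out varies by 30 mm.
- panel_edge (a point): Middle of the panel's top edge, 112 to 142 mm above the bench. x along the edge, y across the panel's thickness, z up.
- can: Paint can 66 mm across, 75 mm high, bystander. Origin at the centre of its underside.
- offcut: Wood offcut 90 by 45 by 28 mm, bystander. Origin at the centre of its underside.
- brush: Brush lying on the bench, bystander. Origin about its middle, on its underside.
There are look-alikes about, which are no part of the job. What is shaped like the part that bears strip_top but green is not meant.

How it is judged:
By the outcome, as a careful person would: the job done as asked, in the order asked, and still so for the second after the job is handed in, while the arm keeps its last pose, push and grip.
It also fails if it takes over 42 s, if anything falls off the work surface, if the arm or the gripper's body presses on something with over 40 N, if the wrist force passes 120 N, or if a joint passes its speed limit or range.

### The arm

A 6-joint arm with a two-finger parallel gripper is mounted at the origin on the work surface. World frame = base frame: x ahead of the robot, y to its left, z up, the work surface at z = 0. Lengths are in mm, angles in rad, forces in N, time in s.
With the tool pointing down it reaches from about 350 to 975 mm from the base axis. Payload 7.1 kg.
Tool frame: the origin (TCP) lies on the front face of the gripper's body, between the roots of the fingers; the fingertips stand 80 mm ahead of it and the grasp point (between the pads) lies 61 mm ahead of it (env.tips_ahead is the distance from the TCP to the fingertips, in mm); z points along the fingers, y is the line along which they close (so a half turn about z gives the same grasp; the last joint's range is limited). The gripper opens to 88 mm and grips with 3 to 60 N. Pads are 20 mm wide; open, the fingers measure 115 mm over their backs; the gripper's body (75 mm by 178 mm) begins 61 mm behind the grasp point.
Start: joints at [-1.197, 0.423, 1.63, -0, 1.089, -0.019], TCP at [239.251, -577.377, 302.675] pointing down, gripper open.
Joint ranges: [-3, 3], [-0.9, 2.11], [0.09, 2.58], [-1.31, 4.45], [0.11, 2.69], [-2.54, 2.54]. Speed limits (rad/s): [2.39, 2.39, 3.01, 3.14, 3.14, 3.14].

### API

Orientations are given as a unit quaternion [x, y, z, w].
In Python, from station import env, set_gripper, viewer, workorder gives the robot as it stands. Calls block until the motion is done:
- env.reach(position, orientation): joint-space move of the TCP to a pose.
- env.move_l(position, rot=None, rate=150, f_stop=None): straight line of the TCP; rot=None keeps the orientation; rate is the mean speed in mm/s. With f_stop (N) it stops when the force on the tool has changed by that much, and returns True; else False.
- env.move_joints(angles): joint-space move.
- set_gripper(opening): finger opening in mm; the grip force is fixed at half the most; returns when the fingers have stopped.
- env.hold(seconds).
- env.ik(position, orientation): joint angles nearest the present ones, or None.
- env.read_state(): the state.
- viewer.camera(name): name is "side" or "top" or "wrist"; returns the picture (480x640x3 uint8, blue, green, red); there is no depth.
- viewer.camera_params(name): a dict with "fx", "fy", "cx", "cy" (pixels), "dist" ([k1, k2, p1, p2, k3] as OpenCV has them; the pictures are not rectified), "pose" (4x4, takes a point from camera to world coordinates); the wrist camera has in their place "tool_from_camera" (4x4, takes a point from camera to tool coordinates, whose origin is the TCP and whose axes are the flange's). Camera axes: x right, y up, looking along -z (the intrinsics and any distortion apply to the point x, -y, -z); pixel columns grow to the right and rows downward; lengths in mm; the calibration is good to about 2 mm. A picture is of the moment at which its call begins: read the wrist's pose just before it. camera_params takes no time and is no camera call.
A pose or a line that the arm cannot do raises env.IKError and nothing moves.
- workorder.sign_off(): hands the job in; it is judged then, once.
The state is a dict: "time_s": time; "qpos": joint angles; "dq": joint speeds; "tau": joint torques, N m; "tool_pos": TCP position; "orientation": TCP orientation; "force": force on the tool from outside, world axes, zero at the start; "wrist_torque": the same for the moment, N m; "width": finger opening in mm; "grip_force": force on a finger pad.
Only numpy, scipy, OpenCV 4.12 (cv2) and the standard library are available. Lean on these libraries where they do the work, as an engineer would, in place of code of your own. Each camera call takes 0.05 s, during which the arm holds its last target. There are 200 camera calls.

## Working session

There is one attempt and no reset: what is moved stays moved. The work goes in short steps, each a Python script; the robot and the scene stay as the last script left them, time stands still between calls to the robot, and variables do not carry over. Pictures are saved under pics/ and viewed, at most 10 in all, crops included, and the job is handed in when it is done.

```bash
mkdir -p pics; ls
python3 - <<'E'
from station import env, viewer
import cv2,numpy as np
for n in("top","side"):
    cv2.imwrite(f"pics/{n}0.png",viewer.camera(n)); p=viewer.camera_params(n)
    print(n,{k:np.round(v,3).tolist() for k,v in p.items()})
print({k:np.round(v,3).tolist() for k,v in viewer.camera_params("wrist").items()})
s=env.read_state();print(s)
E
```

```text
pics
top {'fx': 462.59, 'fy': 462.59, 'cx': 320.394, 'cy': 246.042, 'dist': [0.02, 0.0, 0.0, 0.0, 0.0], 'pose': [[0.024, 0.998, -0.054, 431.826], [-0.999, 0.023, -0.025, 110.168], [-0.024, 0.055, 0.998, 1065.63], [0.0, 0.0, 0.0, 1.0]]}
side {'fx': 457.247, 'fy': 457.247, 'cx': 321.73, 'cy': 246.929, 'dist': [-0.072, 0.0, 0.0, 0.0, 0.0], 'pose': [[0.954, 0.235, -0.186, 324.505], [-0.3, 0.737, -0.606, -383.515], [-0.006, 0.634, 0.773, 778.358], [0.0, 0.0, 0.0, 1.0]]}
{'fx': 379.146, 'fy': 379.146, 'cx': 315.912, 'cy': 240.666, 'dist': [-0.021, 0.0, 0.0, 0.0, 0.0], 'tool_from_camera': [[-0.0, 0.967, 0.256, 70.652], [1.0, 0.0, -0.001, 1.339], [-0.001, 0.256, -0.967, -82.1], [0.0, 0.0, 0.0, 1.0]]}
{'time_s': 0.1, 'qpos': array([-1.19698460e+00,  4.23739237e-01,  1.63058572e+00, -1.50691515e-05,
        1.08860826e+00, -1.89933628e-02]), 'dq': array([-0.00127915, -0.00346715, -0.00216068, -0.00033443,  0.00100533,
       -0.00158456]), 'tau': array([ 9.45068382e-05, -5.45617068e+01, -2.74325073e+01,  6.44517085e-02,
        1.88006664e-02, -5.43089106e-05]), 'tool_pos': array([ 239.12328086, -577.03260641,  302.00603114]), 'orientation': array([ 9.80774036e-01,  1.95145694e-01, -1.24859611e-04, -6.58582700e-04]), 'force': array([ 0.43663194, -0.27275705,  0.50468746]), 'wrist_torque': array([ 0.04394916,  0.02009322, -0.10429819]), 'grip_force': 0.0, 'width': 87.75557717410676}
```

View pics/top0.png

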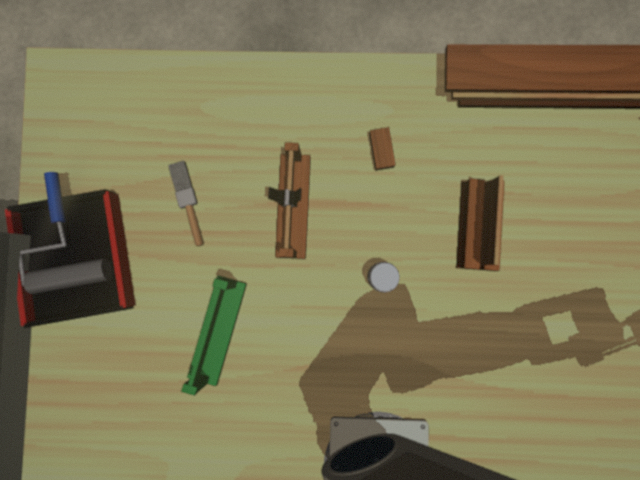

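View pics/side0.png

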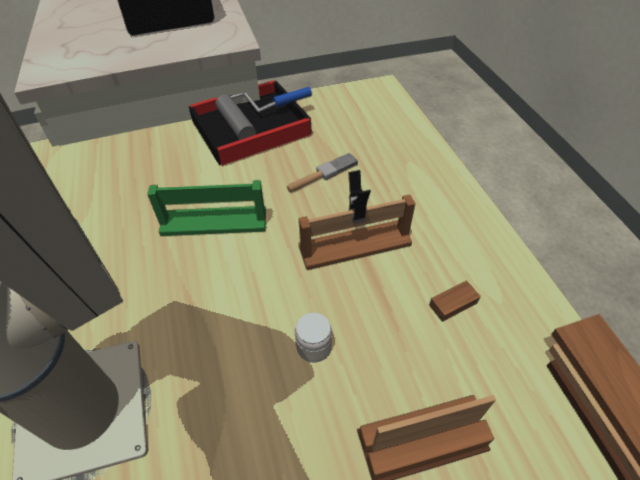

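The side and top pictures show two racks. The brown one is at top (291,200) / side (357,230) with the black clamp on it at top (285,196). The green look-alike at top (215,335) / side (208,207) is excluded by its colour. The panel stands in the holder at top (498,222) / side (430,425). I'll confirm with one enlarged crop.

Run:
```python
import cv2,numpy as np
t=cv2.imread("pics/top0.png");s=cv2.imread("pics/side0.png")
f=lambda im,x,y,w,h,k:cv2.resize(im[y:y+h,x:x+w],None,fx=k,fy=k,interpolation=cv2.INTER_CUBIC)
a=np.hstack([f(t,255,135,80,130,5)[:600][:, :400],f(t,440,165,80,120,5)[:600][:, :400]]) if 0 else None
A=f(t,255,138,80,125,4); B=f(t,445,170,80,105,4); B=cv2.copyMakeBorder(B,0,A.shape[0]-B.shape[0],0,0,cv2.BORDER_CONSTANT)
C=np.hstack([A,B]);cv2.imwrite("pics/crop1.png",C);print(C.shape)
D=np.vstack([f(s,290,165,140,105,2.8),f(s,350,385,150,95,2.8)[:, :392]]);print(D.shape);cv2.imwrite("pics/crop2.png",D)
```

```text
(500, 640, 3)
(560, 392, 3)
```

View pics/crop1.png

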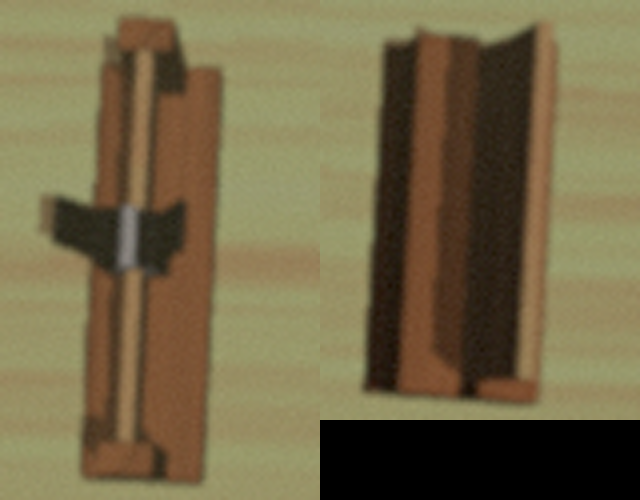

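View pics/crop2.png

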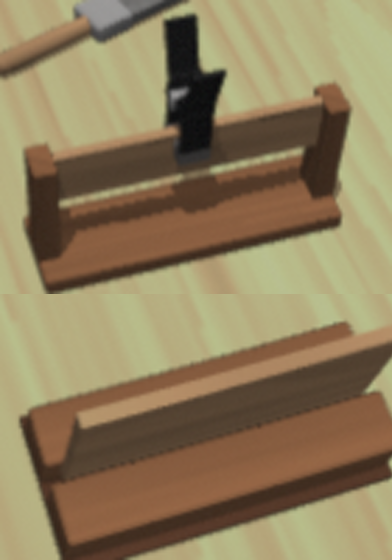

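Confirmed: the black clamp pinches the brown rack. In the top view the strip's inner ends are at (291,150.5) and (287,248.5), the pivot is about (287,197), and the panel edge runs (501,176)–(497,264.5). In the side view the panel's near end is at (379,429) and its far end about (491,402).

```bash
cat > h.py <<'E'
from station import env, set_gripper, viewer, workorder
import cv2,numpy as np
from scipy.spatial.transform import Rotation as R
def T(pos,q):
    M=np.eye(4);M[:3,:3]=R.from_quat(q).as_matrix();M[:3,3]=pos;return M
def ray(p,uv,pose):
    K=np.array([[p["fx"],0,p["cx"]],[0,p["fy"],p["cy"]],[0,0,1]])
    x,y=cv2.undistortPoints(np.array([[uv]],float),K,np.array(p["dist"],float))[0,0]
    d=pose[:3,:3]@[x,-y,-1];return pose[:3,3].copy(),d/np.linalg.norm(d)
def cam(n,uv,pose=None):
    p=viewer.camera_params(n);return ray(p,uv,np.array(p["pose"]) if pose is None else pose)
def atz(r,z): return r[0]+r[1]*(z-r[0][2])/r[1][2]
def tri(*rs):
    A=sum(np.eye(3)-np.outer(d,d) for o,d in rs);b=sum((np.eye(3)-np.outer(d,d))@o for o,d in rs)
    return np.linalg.solve(A,b)
def quat(yaw): # tool down, tool y along world angle yaw+90deg (tool x along yaw)
    c,s=np.cos(yaw),np.sin(yaw)
    return R.from_matrix(np.array([[c,s,0],[s,-c,0],[0,0,-1]])).as_quat()
E
python3 - <<'E'
from h import *
a=atz(cam("top",(291.25,150.5)),115);b=atz(cam("top",(287,248.5)),115);print("strip",a,b,np.linalg.norm(a-b),np.degrees(np.arctan2(*(a-b)[[1,0]])))
print("pivot top",atz(cam("top",(287,197.25)),150))
# strip by side too
f=lambda x,y:(x/2.8+290,y/2.8+165)
print(tri(cam("side",f(56,157)),cam("top",(287,248.5))),tri(cam("side",f(322,100)),cam("top",(291.25,150.5))))
p=tri(cam("side",(379,429)),cam("top",(497,264.5)));q=tri(cam("side",(491,402)),cam("top",(501.25,176.25)));print("panel",p,q,np.linalg.norm(p-q),(p+q)/2)
s=env.read_state();print(R.from_quat(s["orientation"]).as_matrix().round(2),s["time_s"])
E
```

```text
strip [681.32087385 199.61676693 115.        ] [476.76637036 202.85493614 115.        ] 204.58013256518336 -0.906936439553516
pivot top [577.55649294 202.28018602 150.        ]
[478.42527578 201.88801398 120.28030361] [681.25184186 199.22025395 117.37284335]
panel [ 454.33586727 -215.94634331  142.23535061] [ 630.68250519 -227.94895146  126.61742352] 177.44328376970375 [ 542.50918623 -221.94764738  134.42638706]
[[ 0.92  0.38 -0.  ]
 [ 0.38 -0.92  0.  ]
 [ 0.   -0.   -1.  ]] 0.1
```

Run:
```python
from h import *
def shot(n):
    s=env.read_state();im=viewer.camera("wrist");cv2.imwrite(f"pics/{n}.png",im);np.savez(f"{n}.npz",p=s["tool_pos"],q=s["orientation"]);print(n,s["time_s"],s["tool_pos"])
env.reach([542,-222,330],quat(-0.03));env.hold(.15);shot("wp")
env.reach([577,201.5,330],quat(-0.016));env.hold(.15);shot("wc")
a=cv2.imread("pics/wp.png");b=cv2.imread("pics/wc.png")
cv2.imwrite("pics/w.png",np.hstack([a[:,120:520],b[:,120:520]]))
```

```text
wp 1.9583 [ 541.69018346 -222.83820094  329.91096788]
wc 3.725 [577.33029267 200.39968483 330.0349144 ]
```

View pics/w.png

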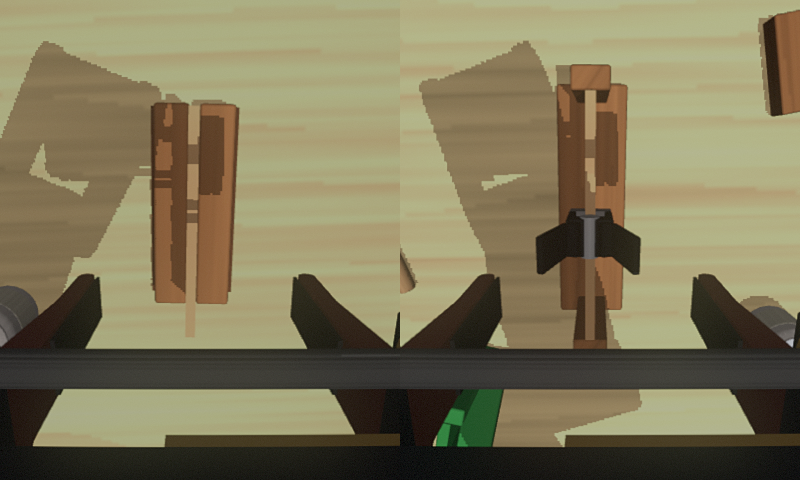

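Left picture: panel edge from (313.5,104) to (310.5,336). Right picture: clamp handles with outer tops at (416,255) and (520,255), pivot bar about (309.5,236).

Run:
```python
from h import *
tc=np.array(viewer.camera_params("wrist")["tool_from_camera"])
def W(n,uv):
    d=np.load(n+".npz");return cam("wrist",uv,T(d["p"],d["q"])@tc)
for z in(115,125,130,135,142):
    p,q=[atz(W("wp",u),z) for u in((313.5,104),(310.5,336))];print(z,((p+q)/2).round(1),np.linalg.norm(p-q).round(1),np.degrees(np.arctan2(*(p-q)[[1,0]])))
print(tri(W("wp",(313.5,104)),cam("top",(501.25,176.25))),tri(W("wp",(310.5,336)),cam("top",(497,264.5)),cam("side",(379,429))))
for u,z in(((416-0,255),195),((520,255),195),((309.5-0,236.5),150)):
    u=(u[0]-160 if 0 else u[0],u[1]); print(u,atz(W("wc",(u[0]-160+0 if 0 else u[0],u[1])),z))
for u in((536-280,255),(640-280,255)): print(atz(W("wc",u),195))
for u in((310,92),(310,340)): print("strip",atz(W("wc",u),115))
```

```text
115 [ 543.9 -220.7  115. ] 190.6 -2.6725923729154974
125 [ 546.2 -220.9  125. ] 184.1 -2.6725923729154966
130 [ 547.4 -221.   130. ] 180.9 -2.672592372915501
135 [ 548.5 -221.   135. ] 177.7 -2.6725923729155068
142 [ 550.2 -221.2  142. ] 173.2 -2.672592372915498
[ 634.56943209 -226.22226341  131.30836234] [ 456.3316102  -216.44901687  134.13079997]
(416, 255) [581.06679436 139.37377649 195.        ]
(520, 255) [579.88513792  76.4200871  195.        ]
(309.5, 236.5) [582.30466095 203.87529552 150.        ]
[582.80963777 235.21194327 195.        ]
[581.68544134 172.97191867 195.        ]
strip [683.24074128 201.82694645 115.        ]
strip [480.40625986 206.22581132 115.        ]
```

Cross-checks hold: handle span 62.3 mm against 63, and panel length 181 mm at z 130. Clamp is at (581,203.5); panel edge middle is at (546.4,-221), z≈131, yaw -2.8°. Grasping.

Run:
```python
from h import *
q=quat(-0.018)
env.move_l([581,203.5,300],q,rate=150)
print(env.move_l([581,203.5,243],rate=80,f_stop=15))
s=env.read_state();f0=s["force"]
set_gripper(20);env.hold(.2)
s=env.read_state();print(s["time_s"],s["width"],s["grip_force"],s["force"]-f0,s["tool_pos"])
cv2.imwrite("pics/g_side.png",viewer.camera("side"));w=viewer.camera("wrist")
a=cv2.resize(viewer.camera("side")[140:290,270:470],None,fx=2,fy=2)
cv2.imwrite("pics/g.png",np.hstack([a,w[180:480,120:520]]))
```

```text
False
6.0833 31.716137732945903 29.8194220662117 [ 0.57068238 -0.31816    -0.09246991] [580.98248926 203.48796355 242.99189846]
```

View pics/g.png

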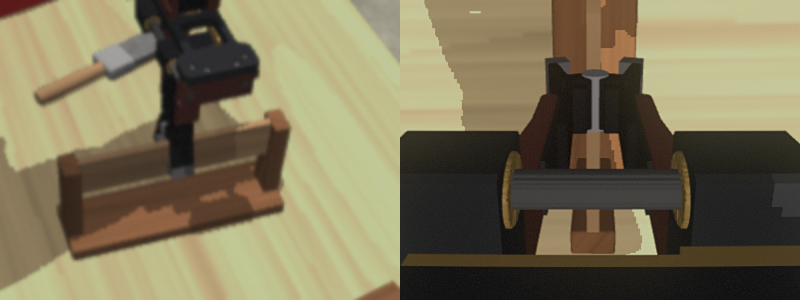

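The clamp is squeezed to its stop (31.7 mm) and the jaws are off the strip on both sides. Lifting, carrying, and looking above the panel.

Run:
```python
from h import *
env.move_l([581,203.5,345],rate=100)
s=env.read_state();print(s["time_s"],s["width"],s["grip_force"])
qp=quat(-0.049)
env.move_l([546.4,-221,345],qp,rate=200);env.move_l([546.4,-221,298],rate=100);env.hold(.2)
s=env.read_state();print(s["time_s"],s["width"],s["grip_force"],s["tool_pos"],s["force"])
np.savez("ap.npz",p=s["tool_pos"],q=s["orientation"])
w=viewer.camera("wrist");S=viewer.camera("side");cv2.imwrite("pics/ap_w.png",w);cv2.imwrite("pics/ap_s.png",S)
a=cv2.resize(S[270:470,340:540],None,fx=2,fy=2)
cv2.imwrite("pics/ap.png",np.hstack([a,w[80:480,120:520]]))
```

```text
7.4 31.378044165879846 29.819211065769196
10.5 31.43164394248648 29.819422960281372 [ 546.75716978 -221.16706827  298.77477507] [ 0.28766881  0.33408883 -1.2790106 ]
```

View pics/ap.png

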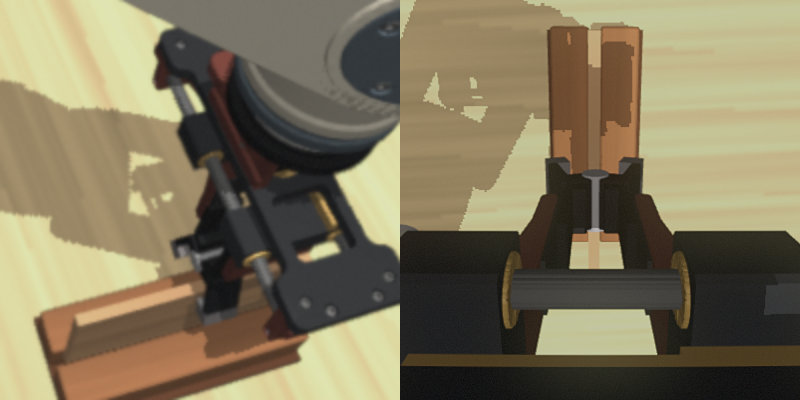

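The panel edge (column 595) lies midway between the jaws (546 and 643). I'll check x along the edge, then lower until contact with a light stop.

Run:
```python
from h import *
tc=np.array(viewer.camera_params("wrist")["tool_from_camera"]);d=np.load("ap.npz")
r=lambda u:cam("wrist",u,T(d["p"],d["q"])@tc)
print("panel far end",atz(r((315,105)),131),"expect mid+90; pivot far end",atz(r((315,254)),200),"near",atz(r((315,311)),200))
print(env.move_l([546.4,-221,252],rate=60,f_stop=8))
s=env.read_state();print(s["time_s"],s["tool_pos"],s["force"],s["width"])
hit=env.move_l([546.4,-221,222],rate=8,f_stop=3) 
s=env.read_state();print(hit,s["time_s"],s["tool_pos"],s["force"],s["width"])
env.hold(.3);s=env.read_state();print(s["tool_pos"],s["force"],s["wrist_torque"])
w=viewer.camera("wrist");S=viewer.camera("side");cv2.imwrite("pics/dn_w.png",w)
cv2.imwrite("pics/dn.png",np.hstack([cv2.resize(S[270:470,340:540],None,fx=2,fy=2),w[80:480,120:520]]))
```

```text
panel far end [ 639.5561505  -226.17193522  131.        ] expect mid+90; pivot far end [ 563.2935475  -222.42734141  200.        ] near [ 532.44396398 -220.89111995  200.        ]
False
11.5167 [ 546.63608055 -221.08217298  252.23824257] [ 0.04986092 -1.10060787 -1.11470833] 32.08016047472821
True 12.7583 [ 546.4940434  -221.01240587  246.99976169] [-0.0131955  -0.3718136   4.92072667] 31.64866834483615
[ 546.46519172 -221.01514801  247.00005303] [-0.34446526  0.64269445  5.22388396] [0.05734385 0.04149021 0.01199184]
```

View pics/dn.png

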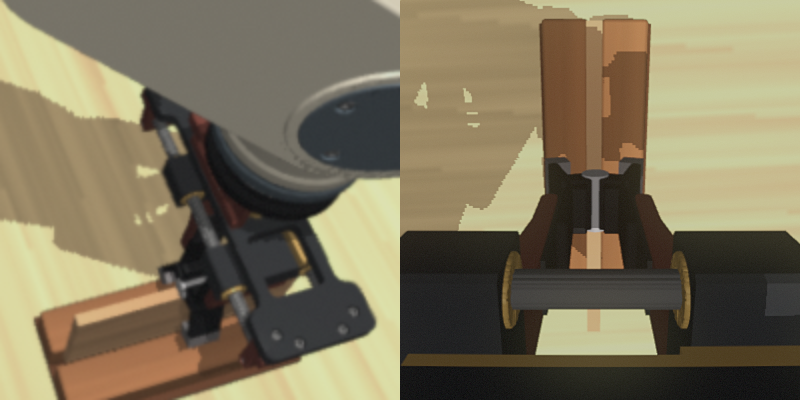

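Contact came at TCP z=247 with about 5 N, and the panel is midway between the jaws. That height is about 8 mm above prediction, so I'll check that the edge height and x-centring agree with a throat contact.

Run:
```python
from h import *
tc=np.array(viewer.camera_params("wrist")["tool_from_camera"]);s=env.read_state()
P=T(s["tool_pos"],s["orientation"])@tc
for z in(127,131,135,139):
    p,q=[atz(cam("wrist",u,P),z) for u in((314.5,99),(313,411))];print(z,((p+q)/2).round(1),np.linalg.norm(p-q).round(1))
for z in (141,145,149): print(z,[atz(cam("wrist",(315,v),P),z).round(1) for v in(251,255,310)])
w=cv2.imread("pics/dn_w.png");g=cv2.resize(w[200:360,240:390],None,fx=3.7,fy=3.7,interpolation=cv2.INTER_CUBIC);cv2.imwrite("pics/z.png",g)
```

```text
127 [ 545.7 -220.6  127. ] 184.5
131 [ 547.1 -220.7  131. ] 180.8
135 [ 548.5 -220.8  135. ] 177.2
139 [ 550.  -220.9  139. ] 173.5
141 [array([ 562.3, -222.2,  141. ]), array([ 560.2, -222.1,  141. ]), array([ 529.2, -220.6,  141. ])]
145 [array([ 563.5, -222.3,  145. ]), array([ 561.4, -222.2,  145. ]), array([ 531.1, -220.7,  145. ])]
149 [array([ 564.7, -222.3,  149. ]), array([ 562.6, -222.2,  149. ]), array([ 533. , -220.8,  149. ])]
```

View pics/z.png

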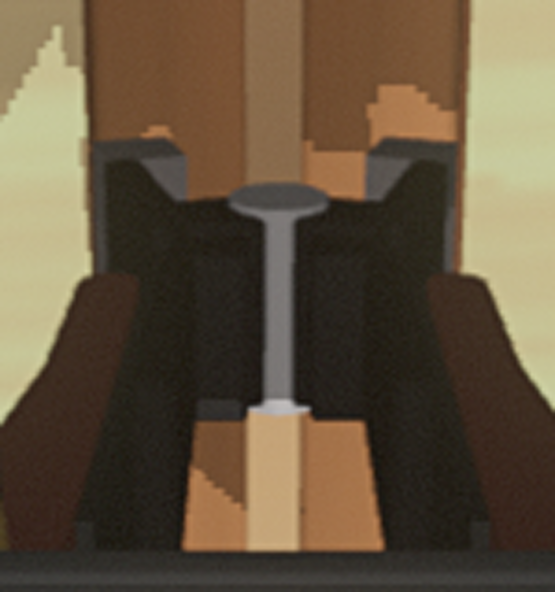

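The jaw pads show even gaps to the panel (60 and 63 px in the crop). The edge length fits z≈131–133, which puts the throat 114–116 mm below the TCP; the clamp likely settled about 6 mm as its handles rotated. Along the edge it is within 1 mm of the middle, resting at about 5 N. Handing in.

Run:
```python
from h import *
s=env.read_state();print(s["time_s"],s["force"],s["width"],s["grip_force"])
print(workorder.sign_off())
```

```text
13.1583 [0.18722889 0.16178647 5.91238329] 31.503850236825553 29.845630824565887
the job is handed in; nothing more can be done
None
```

The job is handed in at 13.2 s: the clamp is held wide open (31.5 mm over the handles, 30 N grip), its throat resting on the middle of the panel edge at about 6 N, with both jaws clear of the panel's faces.

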